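Clear a jammed bamboo plug from a feed chute and re-bolt it

ROBOT

A 6-joint arm with a two-finger parallel gripper is mounted at the origin on the work surface. World frame = base frame: x ahead of the robot, y to its left, z up, the work surface at z = 0. Lengths are in m, angles in rad, forces in N, time in s.
With the tool pointing down it reaches from about 0.35 to 0.725 m from the base axis. Payload 4.3 kg.
Tool frame: the origin (TCP) lies midway between the tips of the shut fingers; the grasp point (between the pads) lies 19 mm behind it (manip.grasp_offset is the distance from the TCP to the grasp point, in m); y points along the fingers, z is the direction in which the jaws open and shut, and the axes are right-handed (so a half turn about y gives the same grasp; the last joint's range is limited). The gripper opens to 85 mm and grips with 20 to 120 N. Pads are 22 mm wide; open, the fingers measure 114 mm over their backs; the gripper's body (76 mm by 85 mm) begins 54 mm behind the grasp point. The pads swing forward as they close: fully open they stand 13 mm farther back than shut.
Start: joints at [-1.229, 0.377, 0.081, 1.274, 0, 1.46], TCP at [0.251, -0.517, 0.231] pointing down, gripper open.
Joint ranges: [-2.72, 2.72], [-0.84, 1.66], [-1.02, 1.22], [-1.77, 2.12], [-1.37, 1.28], [-3.14, 3.14]. Speed limits (rad/s): [2.57, 2.57, 3.14, 3.14, 3.14, 3.14].

INTERFACE

Orientations are given as a unit quaternion [x, y, z, w].
In Python, from cell import manip gives the robot as it stands. The module is installed in compiled form; this text tells all that it offers.
- The arm moves only by the tool step_arm, never from a script. Its argument "motion" is one flat list of numbers, 7 for each row, row after row: the gripper's target within -1 to 1 (shut at 1, half-way at 0, fully open at -1), then the shift along the tool's x, y, z in mm, then the turn, a rotation vector about the tool's x, y, z in degrees. In form: [fingers, x, y, z, wx, wy, wz, fingers, x, y, z, wx, wy, wz, ...]. A call has 1 to 12 rows; each row is the pose to reach, as a shift and turn from the pose commanded when the call began, along the tool's axes at that moment; what a row does not reach only later rows make up. A row lasts 1/12 s, in which the tool goes at most 41.7 mm and 7.16 degrees, less where a joint would pass 70% of its speed; a pose out of reach is approached as far as the arm can. A call with a gripper value outside its range is refused whole. The fingers move at their own pace and stop on an object; "force" is the grip in N (left out, the last holds). Time passes only in rows, so rows that repeat a pose let the fingers close. It gives the time, the measured TCP pose, the force and the opening at its end, in the units of the state.
- manip.sense(): the state, without advancing time (a new reading comes with each control period).
- manip.grab_frame(name): name is "scene" or "top" or "wrist"; returns the picture (400x640x3 uint8, blue, green, red); there is no depth.
- manip.get_calibration(name): a dict with "camera_matrix" (3x3 intrinsics, pixels), "k1" (the pictures are not rectified: a ray, as slopes to the right and down, at radius r is drawn at 1 + k1 r^2 times it, then the intrinsics apply), "R" (3x3) and "t" (3): a world point X has camera coordinates R X + t. Camera axes: x right, y down, z forward; pixel columns grow to the right and rows downward; lengths in m; the calibration is good to about 2 mm. A picture is of the moment at which its call begins: read the wrist's pose just before it. get_calibration takes no time and is no camera call; for the wrist camera it gives the pose at the moment of the call.
- manip.close_job(): hands the job in, once; it reports no verdict.
The state is a dict: "time": time; "joints": joint angles; "dq": joint speeds; "effort": joint torques, N m; "position": TCP position; "orientation": TCP orientation; "contact_force": force on the tool from outside, world axes, zero at the start; "ft_torque": the same for the moment, N m; "grip_width": finger opening in m.
Only numpy, scipy, OpenCV 4.12 (cv2) and the standard library are available. Lean on these libraries where they do the work, as an engineer would, in place of code of your own. Each camera call takes 0.05 s, during which the arm holds its last target.

TASK

A wooden plug is stuck under the lips at the low end of the feed chute, behind the stop bolt. Lift the bolt over its bump and draw it fully back, nudge the stuck plug up the chute until it is free of the lips, lift it out and set it down upright in the shallow square tray (lower it, do not drop it); then push the bolt back home over its bump so that it drops in behind it. Leave the other two plugs and the awl where they are.

Things in the scene. Friction and masses are not known exactly. Their poses are not given: they have to be found in the camera images.
- chute: Fixed wooden feed chute, 320 mm long. Origin: on the table under its middle. +y runs up the chute, +x across it, z up; the bolt housing is on the -x side. Floor slopes 10 degrees about x (higher at +y), 50 mm above the origin. Channel 68 mm wide, walls 15 mm high measured from its floor; the low end (155 mm down-slope) is closed by a stop just as high.
- bump_top (a point): Middle of the top of the bump: a square-edged ridge 8 mm high, 8 mm wide along x, across the flat bolt rail (rail 56.5 mm above the table). Home: the bolt's foot is on the chute (+x) side, between bump and an inner stop 20 mm from the bump's face. Drawn: foot on the -x side, before a 28 mm high outer stop 59 mm from the bump's face.
- pull_clear (a point): Point on the open chute floor where a plug is free of lips and bolt: a plug with its underside centred here can be lifted straight out. It is 30 mm up the slope from the chute's middle.
- bolt: Loose bolt, 0.18 kg, in the tunnel: bar 146 x 16 x 12 mm along its x (the chute's x), from -13 to +133 mm. Origin: under the foot (12 mm long, 14 high); bar 14 to 26 mm, wooden grip (26 mm in x, 14 in y) 26 to 71 mm above it. Home: origin at chute x about -0.111 m (play 4 mm each way); drawn: -0.163 to -0.175 m (end stop). Lift 10 to 16 mm to pass the bump; then lower it to the rail.
- bolt_grip (a point): A good point to pinch the bolt's wooden grip: its centre line, 50 mm above the foot's underside, 24 mm above the bar. Pinch it across its 14 mm thickness (along y).
- jammed_plug: Stuck plug at the low end of the chute: pale turned wood, about 60 g, round flange 64 mm across, 12 mm thick, with a round boss 40 mm across and 40 mm high on top. Origin: centre of the flange's underside; z up through the boss. Lies flat on the sloping floor, flange under the lips, close to the low stop; stays by friction where it is left on the slope.
- waiting_plug: A like plug waiting near the top of the chute, centred 119 mm up the slope from the chute's middle. To be left there.
- spare_plug: A like plug standing on the table beside the low part of the chute, on the bolt's side. To be left there.
- awl: Screwdriver-like awl, 150 mm long, lying on the table on the bolt's side of the chute. To be left there.
- tray: Shallow square wooden tray, 140 x 140 mm outside, 30 mm high, walls 6 mm, floor top 6 mm above the table, fixed. Origin: centre of its underside. The round bowl on the other side of the table is not the tray.
- lip_end (a point): Upper end of the two 4 mm thick metal lips, mid-slot. From here (28 mm down-slope of the chute's middle) to the low end they lie on the side walls, tops 19 mm over the chute floor, and leave a slot 48 mm wide; they hold a plug's flange down. Above here the channel is open on top.
- tunnel_top (a point): Middle of the roof of the steel tunnel that guides the bolt along the chute's x, 62 mm to the -x side of the chute's middle line. Tunnel 40 mm long (x), 32 mm wide (y); roof top 49 mm above the bolt rail. It lets the bolt rise 18 mm and no more.
Not all that is in view belongs to the job. There is more than one size of the bolt; the one meant has the size given above.

How it is judged:
On the way, in this order (a step that is already met when the one before it is completed fails the run):
1. the bolt is drawn: foot beyond the bump, at least 49 mm from home (x of bolt in the frame of chute below -0.16 m), for 0.1 s.
2. the plug is past the bolt and free of the lips (y of jammed_plug in the frame of chute above 0.004 m and x of bolt in the frame of chute below -0.155 m), for 0.1 s.
3. the plug stands upright in the tray, released (x of jammed_plug in the frame of tray between -0.045 and 0.045 m and y of jammed_plug in the frame of tray between -0.045 and 0.045 m and z of jammed_plug in the frame of tray below 0.011 m and angle between jammed_plug's own z axis and vertical below 0.15 rad and linear speed of jammed_plug below 0.03 m/s and contact force between the fingers and jammed_plug below 0.05 N), for 0.2 s.
At the end, for the whole second after the job is handed in: The formerly stuck plug stands upright (0.15 rad) on the square tray's floor, at rest, released, within 45 mm of its middle along each side; the bolt's foot is down on the rail (3 mm) on the chute side of the bump; the waiting plug is within 30 mm of its start (all of step 3 and x of bolt in the frame of chute between -0.1175 and -0.1 m and z of bolt in the frame of chute below 0.0595 m and linear speed of bolt below 0.03 m/s and distance of waiting_plug from where it was at the start of the episode below 0.03 m); the robot touches nothing.
It fails at once if the plug is dropped into the tray: let go with its underside more than 25 mm above the tray floor (horizontal distance between jammed_plug and tray below 0.12 m and z of jammed_plug in the frame of tray above 0.031 m and contact force between the fingers and jammed_plug below 0.01 N).
It fails at once if another plug or the awl is moved by more than 30 mm (distance of any of waiting_plug, spare_plug, awl from where it was at the start of the episode above 0.03 m).
It also fails if it takes over 69 s, if anything falls off the work surface, if the arm or the gripper's body presses on something with over 40 N, if the wrist force passes 120 N, or if a joint passes its speed limit or range.

## Working session

There is one attempt and no reset: what is moved stays moved. The work goes in short steps, Python scripts to look and compute and a tool call to move; the robot and the scene stay as the last step left them, time stands still between calls to the robot, and variables do not carry over. Pictures are saved under pics/ and viewed, and the job is handed in when it is done.

Besides the shell and the picture viewer there is one more tool, called after "Call:" as a command line: name --argument value ..., lists and objects as JSON in quotes. step_arm: Moves the arm, as the interface text tells. Its arguments: {"type":"object","properties":{"motion":{"type":"array","items":{"type":"number"}},"force":{"type":"number"}},"required":["motion"]}

```bash
mkdir -p pics
python3 - <<'E'
from cell import manip
import cv2
s=manip.sense();print({k:(s[k]) for k in s}, manip.grasp_offset)
for n in ["scene","top","wrist"]:
    c=manip.get_calibration(n);print(n,c)
    cv2.imwrite(f"pics/{n}0.png",manip.grab_frame(n))
E
```

```text
{'time': 0.0, 'joints': array([-1.22928362e+00,  3.78078924e-01,  7.96518882e-02,  1.27440288e+00,
       -2.05834431e-05,  1.46054452e+00]), 'dq': array([ 6.73034753e-04, -1.43075286e-04,  3.73386778e-05, -1.88045957e-03,
        6.42188353e-04, -8.46138235e-06]), 'effort': array([ 1.67030976e-04, -4.63604271e+01,  2.69875699e+01,  2.08137167e-02,
        6.88840532e-05,  1.84993439e-05]), 'position': array([ 0.25082517, -0.51669026,  0.23036189]), 'orientation': array([-0.15845819,  0.68985705, -0.68843037,  0.15827783]), 'contact_force': array([-0.96917121, -0.24538348,  0.50360207]), 'ft_torque': array([-0.04244262, -0.02952826, -0.02048327]), 'grip_width': 0.08571167432708493} 0.0187
scene {'camera_matrix': array([[403.87821711,   0.        , 322.26792046],
       [  0.        , 403.87821711, 199.33214808],
       [  0.        ,   0.        ,   1.        ]]), 'k1': -0.06388362284282127, 'R': array([[-0.72824797,  0.68518696,  0.01318051],
       [ 0.36161401,  0.4005351 , -0.84190673],
       [-0.58214277, -0.60835061, -0.53946208]]), 't': array([ 0.39754796, -0.12659454,  1.34388037])}
top {'camera_matrix': array([[381.02879046,   0.        , 327.24147659],
       [  0.        , 381.02879046, 194.73423654],
       [  0.        ,   0.        ,   1.        ]]), 'k1': -0.041995035960132245, 'R': array([[ 0.02972456, -0.99955428, -0.00277485],
       [-0.99380733, -0.02925607, -0.10719642],
       [ 0.10706746,  0.00594404, -0.99423399]]), 't': array([-0.01159853,  0.55646161,  1.01077477])}
wrist {'camera_matrix': array([[299.63768882,   0.        , 321.23258563],
       [  0.        , 299.63768882, 198.09787908],
       [  0.        ,   0.        ,   1.        ]]), 'k1': -0.03927298530531275, 'R': array([[ 0.43549521, -0.90018839, -0.00218773],
       [-0.85473816, -0.41426724,  0.31273844],
       [-0.28242982, -0.13432615, -0.94983677]]), 't': array([-0.57441829, -0.03951706,  0.3801848 ])}
```

View pics/scene0.png

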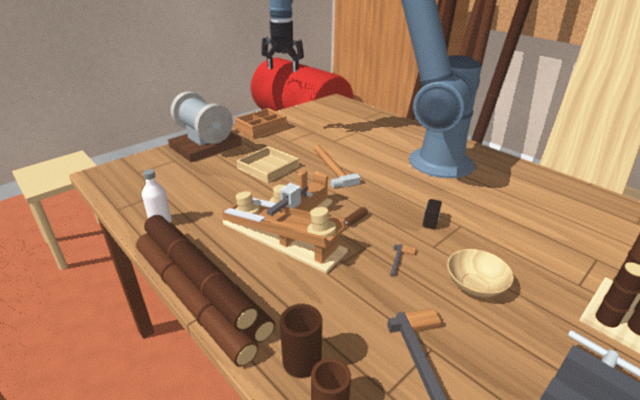

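View pics/top0.png

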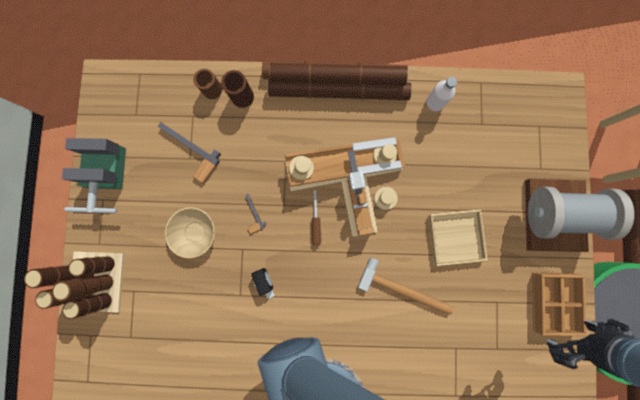

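View pics/wrist0.png

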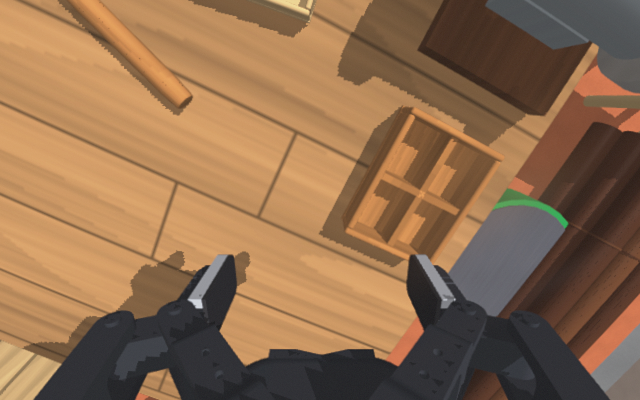

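The top view shows these candidates:
- **Chute:** runs from (288,165) to (400,155).
- **Plugs:** (386,153) sits between the lips, so it is the stuck one. (301,168) is the waiting plug and (386,198) is the spare.
- **Tray:** the square one at (458,238). The bowl at (190,233) and the compartment box at (560,305) are decoys.
- **Bolt:** near (357,180).

I'll check these in close crops.

Run:
```python
import cv2
a=cv2.imread("pics/top0.png")[120:280,270:500]
cv2.imwrite("pics/topc.png",cv2.resize(a,None,fx=3.4,fy=3.4,interpolation=cv2.INTER_CUBIC))
a=cv2.imread("pics/scene0.png")[140:275,210:385]
cv2.imwrite("pics/scenec.png",cv2.resize(a,None,fx=4.4,fy=4.4,interpolation=cv2.INTER_CUBIC))
```

```text
(no output)
```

View pics/topc.png

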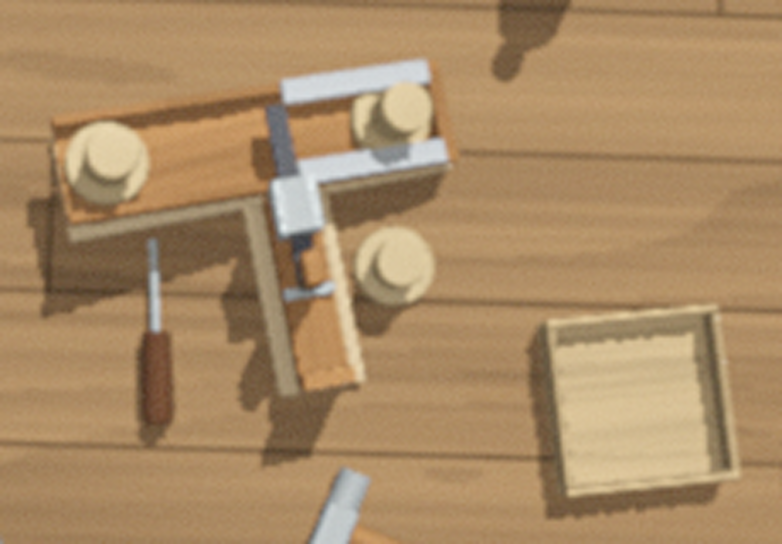

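View pics/scenec.png

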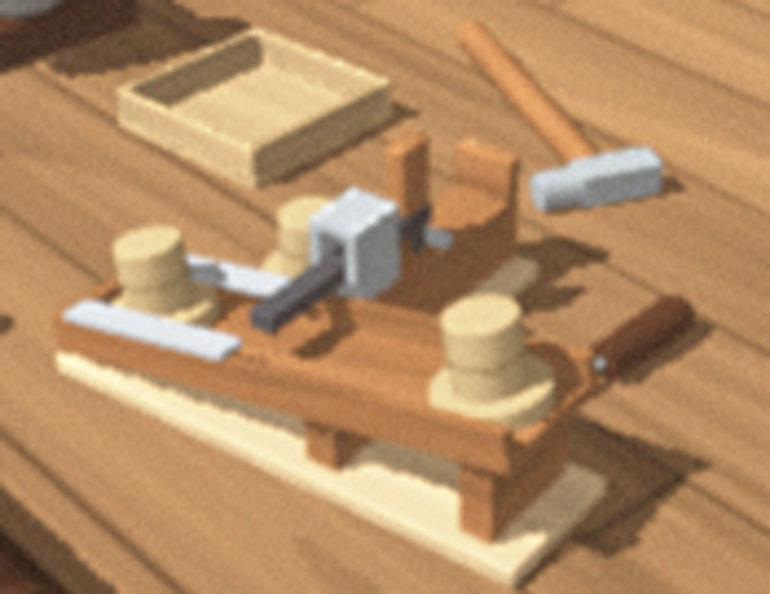

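```bash
cat > h.py <<'E'
import numpy as np, cv2
from scipy.spatial.transform import Rotation as Rn
def ray(c,u,v):
    K=c["camera_matrix"]; d=cv2.undistortPoints(np.array([[[u,v]]],float),K,np.array([c["k1"],0,0,0,0.]))[0,0]
    R=np.array(c["R"]);t=np.array(c["t"])
    return -R.T@t, R.T@np.array([d[0],d[1],1])
def onz(c,u,v,z):
    o,d=ray(c,u,v); return o+d*(z-o[2])/d[2]
def proj(c,X):
    R=np.array(c["R"]);t=np.array(c["t"]);p=R@np.asarray(X,float)+t;x,y=p[:2]/p[2];r2=x*x+y*y;f=1+c["k1"]*r2
    K=c["camera_matrix"];return np.array([K[0,0]*x*f+K[0,2],K[1,1]*y*f+K[1,2]])
def rel(s,pos,Rt):
    """shift mm + rotvec deg in tool axes"""
    R0=Rn.from_quat(s["orientation"])
    return np.round(R0.inv().apply(np.array(pos)-s["position"])*1e3,1), np.round((R0.inv()*Rt).as_rotvec(degrees=True),1)
def toolR(yaw):
    """tool pointing down; jaw axis (tool z) along world angle yaw; y down"""
    z=np.array([np.cos(yaw),np.sin(yaw),0]);y=np.array([0,0,-1.]);x=np.cross(y,z)
    return Rn.from_matrix(np.c_[x,y,z])
E
python3 - <<'E'
from h import *
from cell import manip
c=manip.get_calibration("top")
f=lambda a,b,z:print(a,b,onz(c,270+a/3.4,120+b/3.4,z).round(4))
s=np.sin(np.radians(10));co=np.cos(np.radians(10))
zl=.05-.028*s+.019*co; zl2=.05-.155*s+.019*co
print(zl,zl2)
f(283,103,zl);f(305,160,zl)     # inner lip ends?
f(280,80,zl)
f(430,80,zl2);f(446,143,zl2)
zt=.05+.16*s+.015*co
f(53,122,zt);f(72,222,zt)
print('tray');[f(a,b,.03) for a,b in((546,321),(717,307),(738,475),(567,495))]
print('grip top');f(315,260,.0565+.071)
f(300,205,.0565+.049)
s0=manip.sense();print(Rn.from_quat(s0["orientation"]).as_matrix().round(3))
E
```

```text
0.06384919833255791 0.04179587976885775
283 103 [ 0.6745 -0.0613  0.0638]
305 160 [ 0.6295 -0.0796  0.0638]
280 80 [ 0.693  -0.0586  0.0638]
430 80 [ 0.7021 -0.1809  0.0418]
446 143 [ 0.6509 -0.1942  0.0418]
53 122 [0.6481 0.1157 0.0926]
72 222 [0.5715 0.098  0.0926]
tray
546 321 [ 0.511 -0.278  0.03 ]
717 307 [ 0.5261 -0.4164  0.03  ]
738 475 [ 0.3928 -0.432   0.03  ]
567 495 [ 0.3737 -0.2951  0.03  ]
grip top
315 260 [ 0.5443 -0.0834  0.1275]
300 205 [ 0.5876 -0.0733  0.1055]
[[-0.9   -0.001  0.437]
 [-0.437  0.001 -0.9  ]
 [-0.    -1.    -0.002]]
```

Run:
```python
from h import *
from cell import manip
s=manip.sense();c=manip.get_calibration("wrist");R0=Rn.from_quat(s["orientation"])
o=-c["R"].T@c["t"];print("cam in tool",R0.inv().apply(o-s["position"]),"axes in tool\n",(R0.inv().as_matrix()@c["R"].T).round(3))
Rt=toolR(np.radians(-78))
print(Rt.as_matrix().round(2))
for p in ([.52,-.09,.30],):
  print(rel(s,p,Rt))
```

```text
cam in tool [-0.08063263 -0.14175331  0.0006514 ] axes in tool
 [[ 0.001  0.95   0.313]
 [ 0.    -0.313  0.95 ]
 [ 1.    -0.001 -0.001]]
[[-0.98  0.    0.21]
 [-0.21  0.   -0.98]
 [ 0.   -1.   -0.  ]]
(array([-428.5,  -68.9, -266.6]), array([ 0.1, 13.9,  0. ]))
```

Call:
step_arm --motion '[-1,-430,-70,-267,0,14,0,-1,-430,-70,-267,0,14,0,-1,-430,-70,-267,0,14,0,-1,-430,-70,-267,0,14,0,-1,-430,-70,-267,0,14,0,-1,-430,-70,-267,0,14,0,-1,-430,-70,-267,0,14,0,-1,-430,-70,-267,0,14,0,-1,-430,-70,-267,0,14,0,-1,-430,-70,-267,0,14,0,-1,-430,-70,-267,0,14,0,-1,-430,-70,-267,0,14,0]'

```text
time: 1.15
position: [0.5159, -0.0968, 0.2999]
orientation: [0.073, -0.703, 0.703, -0.073]
contact_force: [0.9, -1.3, 0.7]
grip_width: 0.0856
```

Run:
```python
from h import *
from cell import manip
import pickle
c=manip.get_calibration("wrist");im=manip.grab_frame("wrist")
pickle.dump(c,open("w1.pkl","wb"));cv2.imwrite("pics/w1.png",im)
s=manip.sense();print(s["time"],s["position"],s["joints"].round(2))
```

```text
1.2 [ 0.51956284 -0.09053182  0.30062512] [-0.3   0.27  0.11  1.41  0.01  2.63]
```

View pics/w1.png

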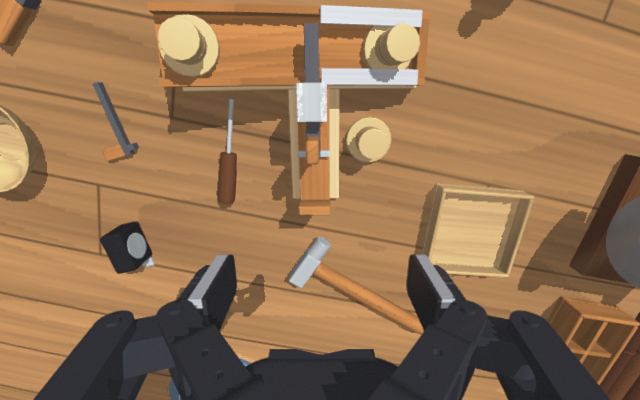

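Run:
```python
import cv2
a=cv2.imread("pics/w1.png")[0:220,280:440]
cv2.imwrite("pics/w1c.png",cv2.resize(a,None,fx=4,fy=4,interpolation=cv2.INTER_CUBIC)[:600])
cv2.imwrite("pics/w1d.png",cv2.resize(a,None,fx=4,fy=4,interpolation=cv2.INTER_CUBIC)[300:])
```

```text
(no output)
```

View pics/w1c.png

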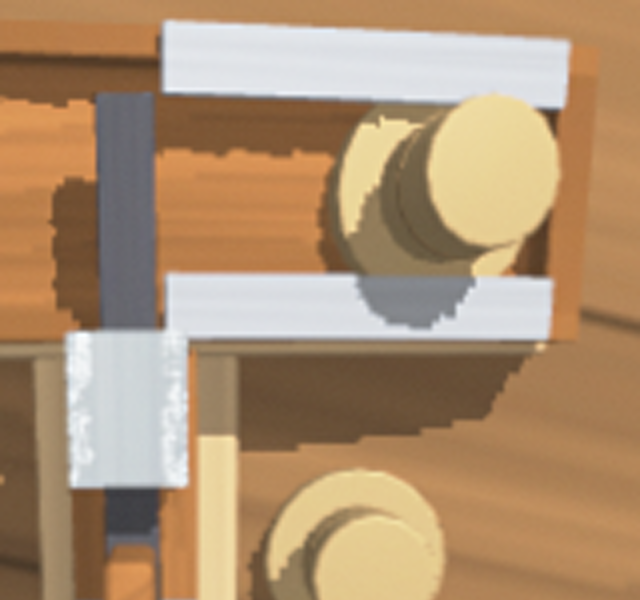

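View pics/w1d.png

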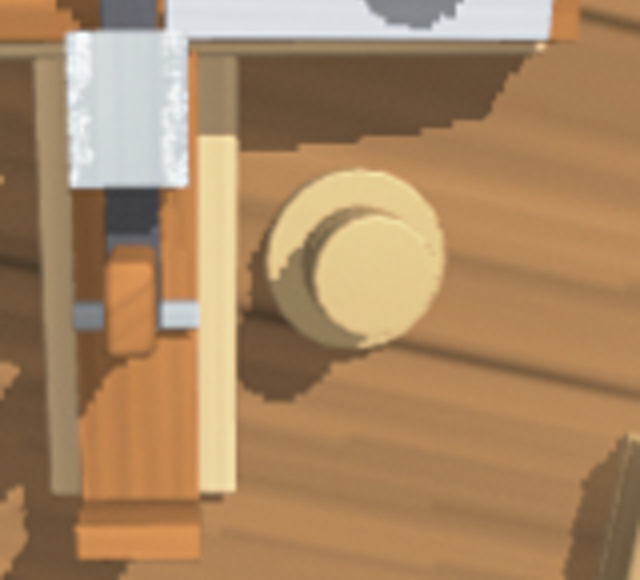

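Run:
```python
from h import *
import pickle
from cell import manip
from scipy.optimize import least_squares
c=pickle.load(open("w1.pkl","rb"))
g=lambda a,b:(280+a/4,b/4)
s,co=np.sin(np.radians(10)),np.cos(np.radians(10))
def L(x,sl,h): return [x,sl*co-h*s,.05+sl*s+h*co]
pts=[((163,92),L(.024,-.028,.019)),((165,272),L(-.024,-.028,.019)),((567,106),L(.024,-.155,.019)),((551,275),L(-.024,-.155,.019)),
]
def res(q,yb=False):
    x,y,a=q[:3];R=np.array([[np.cos(a),-np.sin(a),0],[np.sin(a),np.cos(a),0],[0,0,1]])
    r=[proj(c,R@np.array(p)+[x,y,0])-np.array(g(*uv)) for uv,p in pts]
    # bolt rail items with unknown y_b: tunnel roof corners
    for uv,p in (((66,332),(-.042,.016,.1055)),((188,332),(-.042,-.016,.1055)),((189,487),(-.082,-.016,.1055)),((70,487),(-.082,.016,.1055))):
        r.append(proj(c,R@(np.array(p)+[0,q[3],0])+[x,y,0])-np.array(g(*uv)))
    return np.concatenate(r)
o=least_squares(res,[.62,-.05,.2,-.015]);print(o.x,np.degrees(o.x[2]),o.fun.round(1))
x,y,a,yb=o.x;R=np.array([[np.cos(a),-np.sin(a),0],[np.sin(a),np.cos(a),0],[0,0,1]])
inv=lambda P:R.T@(P-np.array([x,y,0]))
f=lambda n,uv,z:print(n,onz(c,*g(*uv),z).round(4),inv(onz(c,*g(*uv),z)).round(4))
f("bar tip L",(97,93),.0825);f("bar tip R",(152,93),.0825)
f("gripTL",(108,547),.1275);f("gripTR",(156,550),.1275);f("grip bot",(132,655),.1275)
for p in((75,600),(198,600),(160,630),):f("bump",p,.0645)
f("rail end",(80,800),.0565);f("outerstop top",(78,832),.0845);f("outerstop top",(200,832),.0845);f("outerstop back",(140,858),.0845)
# plug boss top: center ~ (492,171)
for sl in(-.11,-.12):
   print('boss top',inv(onz(c,*g(492,171),.05+sl*s+.052*co)),L(0,sl,.052))
f("spare boss top",(376,571),.052); f("waitboss",(-280*4+ 187*4-0,40*4),.12)
# tray corners in w1 px
for uv in((439,185),(531,194),(511,276),(424,262)):print("tray",onz(c,*uv,.03).round(4))
```

```text
[ 0.64570748 -0.03609658  0.21970909 -0.02255622] 12.588403712408903 [-1.9 -0.1 -1.7  0.4  1.5  0.1  2.4  0.5 -0.   0.1 -0.2 -0.4 -0.1 -0.3
  0.3  0.1]
bar tip L [ 0.6683 -0.0467  0.0825] [ 0.0198 -0.0153  0.0825]
bar tip R [ 0.6713 -0.0611  0.0825] [ 0.0195 -0.03    0.0825]
gripTL [ 0.5561 -0.0737  0.1275] [-0.0957 -0.0172  0.1275]
gripTR [ 0.5579 -0.0861  0.1275] [-0.0966 -0.0296  0.1275]
grip bot [ 0.5295 -0.0854  0.1275] [-0.1242 -0.0228  0.1275]
bump [ 0.5299 -0.0653  0.0645] [-0.1194 -0.0033  0.0645]
bump [ 0.5379 -0.1032  0.0645] [-0.1199 -0.042   0.0645]
bump [ 0.5261 -0.0935  0.0645] [-0.1293 -0.0299  0.0645]
rail end [ 0.4621 -0.079   0.0565] [-0.1885 -0.0019  0.0565]
outerstop top [ 0.4611 -0.0805  0.0845] [-0.1898 -0.0031  0.0845]
outerstop top [ 0.4691 -0.1184  0.0845] [-0.1903 -0.0418  0.0845]
outerstop back [ 0.4565 -0.1015  0.0845] [-0.1989 -0.0226  0.0845]
boss top [-0.00034926 -0.1224936   0.0821087 ] [0, np.float64(-0.11735855807002327), np.float64(0.08210870361327248)]
boss top [-6.51442394e-05 -1.22928315e-01  8.03722218e-02] [0, np.float64(-0.12720663560014533), np.float64(0.08037222183660317)]
spare boss top [ 0.557  -0.1583  0.052 ] [-0.1132 -0.1     0.052 ]
waitboss [0.6238 0.0597 0.12  ] [-0.0005  0.0982  0.12  ]
tray [ 0.5161 -0.2698  0.03  ]
tray [ 0.5315 -0.4088  0.03  ]
tray [ 0.3952 -0.4357  0.03  ]
tray [ 0.3919 -0.2876  0.03  ]
```

```bash
cat >> h.py <<'E'
CH=np.array([.6452,-.0385,0]);CA=.2197
CR=np.array([[np.cos(CA),-np.sin(CA),0],[np.sin(CA),np.cos(CA),0],[0,0,1]])
toch=lambda P:CR.T@(np.asarray(P)-CH)
fromch=lambda p:CR@np.asarray(p)+CH
E
python3 - <<'E'
from h import *
from cell import manip
s=manip.sense();print(rel(s,[.5435,-.0828,.0895],toolR(CA-np.pi/2)))
E
```

```text
(array([-23.9, 211.3,  -1.5]), array([ 0.2, -0.3, -0.3]))
```

Call:
step_arm --motion '[-1,-24,40,-1.5,0,-0.5,0,-1,-24,80,-1.5,0,-0.5,0,-1,-24,120,-1.5,0,-0.5,0,-1,-24,150,-1.5,0,-0.5,0,-1,-24,150,-1.5,0,-0.5,0,-1,-24,150,-1.5,0,-0.5,0]'

```text
time: 1.7
position: [0.5364, -0.092, 0.1483]
orientation: [-0.078, 0.704, -0.702, 0.075]
contact_force: [1.0, 0.3, -0.5]
grip_width: 0.0849
```

Run:
```python
from h import *
from cell import manip
c=manip.get_calibration("wrist");im=manip.grab_frame("wrist")
s=manip.sense();print(s["time"],s["position"],rel(s,[.5435,-.0828,.0895],toolR(CA-np.pi/2)),s["contact_force"])
cv2.imwrite("pics/w2.png",im)
for d in((-.111,.007),(-.111,-.007)):
  print(proj(c,fromch([d[0]+.013,d[1]-.0205,.1275])),proj(c,fromch([d[0]-.013,d[1]-.0205,.1275])))
```

```text
1.75 [ 0.53853286 -0.09269593  0.15064332] (array([-7. , 61.1, -8.6]), array([-0. , -0.2,  0. ])) [ 0.37095097 -0.39276192  0.17452181]
[294.4797082  210.17885213] [295.92808242 250.22677908]
[318.66119582 210.09769711] [318.98584273 250.17317993]
```

View pics/w2.png

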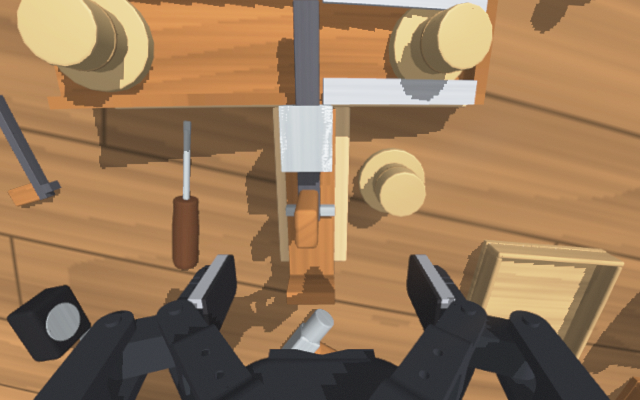

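Run:
```python
from h import *
from cell import manip
c=manip.get_calibration("wrist");im=manip.grab_frame("wrist")
s=manip.sense();print(s["time"],s["position"],rel(s,[.5435,-.0828,.0895],toolR(CA-np.pi/2)),s["dq"].round(3))
import pickle;pickle.dump(c,open("w3.pkl","wb"))
cv2.imwrite("pics/w3.png",im)
cv2.imwrite("pics/w3c.png",cv2.resize(im[90:290,250:450],None,fx=3,fy=3,interpolation=cv2.INTER_CUBIC))
for d in((-.111,.007),(-.111,-.007)):
  print(proj(c,fromch([d[0]+.013,d[1]-.0205,.1275])),proj(c,fromch([d[0]-.013,d[1]-.0205,.1275])))
```

```text
1.8 [ 0.53992949 -0.09311254  0.15203755] (array([-5.5, 62.5, -9.4]), array([-0.1, -0.2, -0.2])) [-0.    -0.017  0.03  -0.004  0.001  0.001]
[292.95078307 211.97415069] [294.43704781 251.39686947]
[316.73153111 211.87150508] [317.14272484 251.31629421]
```

View pics/w3c.png

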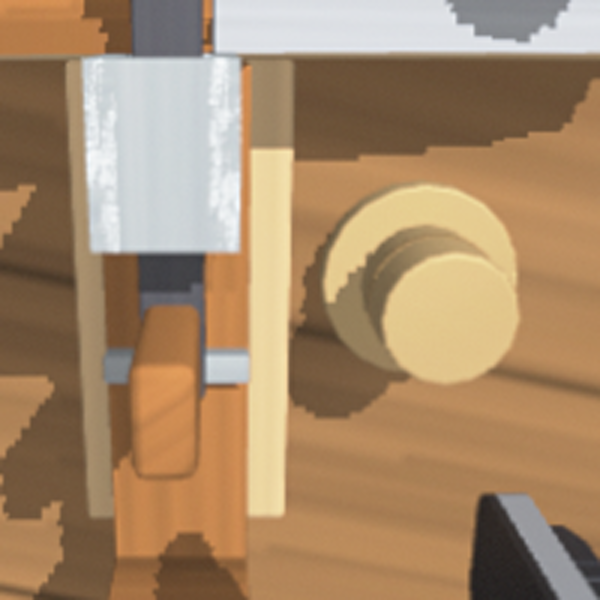

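Call:
step_arm --motion '[-1,-4,20,-9,0,0,0,-1,-4,40,-9,0,0,0,-1,-4,62,-9,0,0,0,-1,-4,62,-9,0,0,0,-1,-4,62,-9,0,0,0]'

```text
time: 2.22
position: [0.5414, -0.0832, 0.0895]
orientation: [0.076, -0.703, 0.703, -0.077]
contact_force: [-0.3, -0.2, 1.0]
grip_width: 0.0857
```

Run:
```python
from h import *
from cell import manip
s=manip.sense();print(s["time"],s["position"],rel(s,[.542,-.0827,.0895],toolR(CA-np.pi/2)),s["dq"].round(3),s["contact_force"])
```

```text
2.2167 [ 0.54142596 -0.08322178  0.08947322] (array([-0.7, -0. , -0.4]), array([-0. , -0.2, -0.1])) [ 0.001 -0.018  0.031  0.006  0.001  0.   ] [-0.319428   -0.22265673  0.96049459]
```

Aligned, so I'll close on the grip.

Call:
step_arm --motion '[1,0,0,0,0,0,0,1,0,0,0,0,0,0,1,0,0,0,0,0,0,1,0,0,0,0,0,0,1,0,0,0,0,0,0,1,0,0,0,0,0,0,1,0,0,0,0,0,0,1,0,0,0,0,0,0]' --force 60

```text
time: 2.88
position: [0.5408, -0.0829, 0.0881]
orientation: [0.076, -0.703, 0.703, -0.077]
contact_force: [-0.4, 0.1, 4.1]
grip_width: 0.0134
```

Call:
step_arm --motion '[1,0,-4,0,0,0,0,1,0,-8,0,0,0,0,1,0,-13,0,0,0,0,1,0,-13,0,0,0,0,1,0,-13,0,0,0,0]'

```text
time: 3.3
position: [0.5408, -0.0829, 0.1011]
orientation: [0.076, -0.703, 0.703, -0.076]
contact_force: [0.5, 1.0, -3.1]
grip_width: 0.0132
```

Run:
```python
from h import *
from cell import manip
im=manip.grab_frame("scene")
s=manip.sense();print(s["time"],s["position"],toch(s["position"]),s["contact_force"],s["ft_torque"])
cv2.imwrite("pics/s4.png",cv2.resize(im[150:275,210:370],None,fx=4,fy=4,interpolation=cv2.INTER_CUBIC))
```

```text
3.35 [ 0.54054556 -0.08285029  0.10077921] [-0.11180441 -0.02047618  0.10077921] [ 0.05719229 -0.49681122 -2.0570639 ] [-0.01808084  0.07512293  0.01185157]
```

View pics/s4.png

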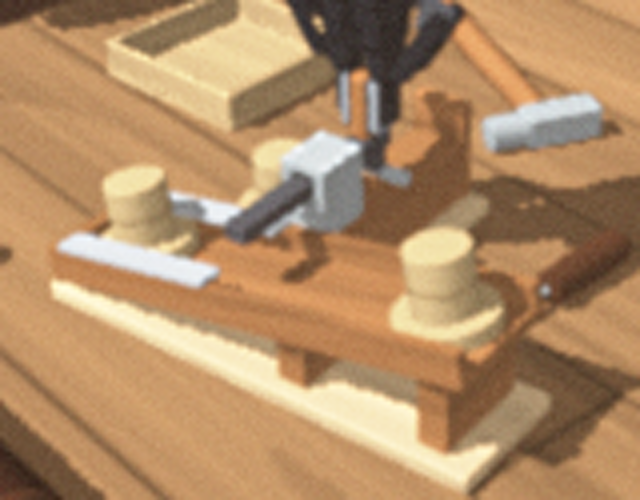

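Call:
step_arm --motion '[1,12,-13,0,0,0,0,1,24,-13,0,0,0,0,1,36,-13,0,0,0,0,1,48,-13,0,0,0,0,1,57,-13,0,0,0,0,1,57,-13,0,0,0,0,1,57,-13,0,0,0,0,1,57,-13,0,0,0,0]'

```text
time: 4.02
position: [0.4856, -0.0952, 0.1139]
orientation: [0.076, -0.703, 0.703, -0.077]
contact_force: [-1.0, 0.3, -1.4]
grip_width: 0.0132
```

Run:
```python
from h import *
from cell import manip
s=manip.sense();print(s["time"],s["position"],toch(s["position"]),s["contact_force"],s["ft_torque"])
```

```text
4.0167 [ 0.48558182 -0.09515871  0.11393208] [-0.16812943 -0.02051011  0.11393208] [-0.98751651  0.34108252 -1.3533227 ] [0.00883003 0.1016823  0.02627059]
```

Run:
```python
from h import *
from cell import manip
im=manip.grab_frame("scene");w=manip.grab_frame("wrist")
cv2.imwrite("pics/s5.png",cv2.resize(im[130:255,210:370],None,fx=4,fy=4,interpolation=cv2.INTER_CUBIC))
cv2.imwrite("pics/w5.png",w)
```

```text
(no output)
```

View pics/s5.png

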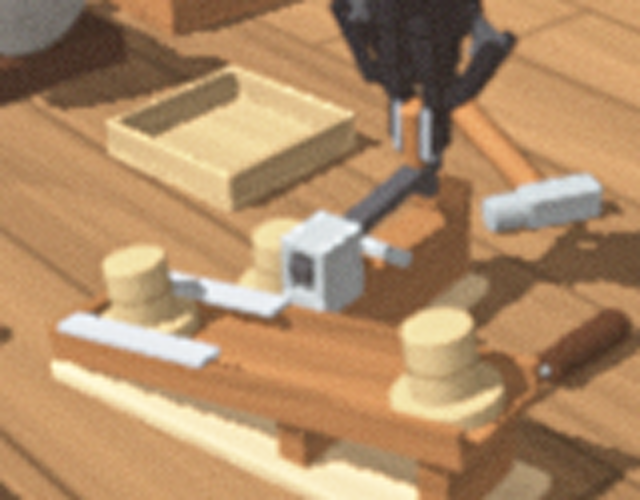

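View pics/w5.png

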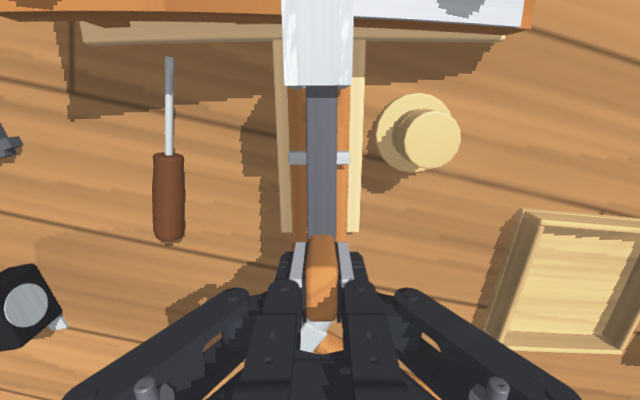

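The call's shifts are relative, so my second lift stacked on the first. The bolt is out but held too high, and the load is small. I'll lower it gently.

Call:
step_arm --motion '[1,0,4,0,0,0,0,1,0,8,0,0,0,0,1,0,12,0,0,0,0,1,0,16,0,0,0,0,1,0,16,0,0,0,0,1,0,16,0,0,0,0]'

```text
time: 4.62
position: [0.485, -0.0952, 0.0979]
orientation: [0.076, -0.703, 0.703, -0.076]
contact_force: [-2.6, -0.9, 3.8]
grip_width: 0.0132
```

Run:
```python
from h import *
from cell import manip
im=manip.grab_frame("scene");
s=manip.sense();print(s["time"],toch(s["position"]),s["contact_force"],s["ft_torque"])
cv2.imwrite("pics/s6.png",cv2.resize(im[130:255,210:370],None,fx=4,fy=4,interpolation=cv2.INTER_CUBIC))
```

```text
4.6667 [-0.16874114 -0.02036767  0.09791328] [-2.82297603 -1.04371003  3.16111707] [0.03667666 0.05887804 0.01553358]
```

View pics/s6.png

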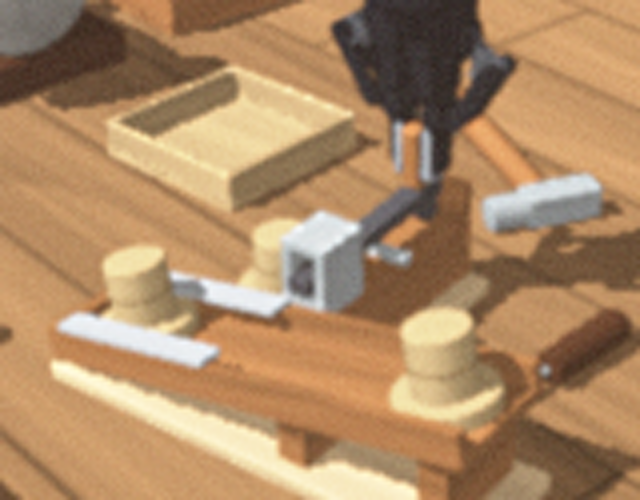

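Call:
step_arm --motion '[1,0,2,0,0,0,0,1,0,4,0,0,0,0,1,0,6,0,0,0,0,1,0,8,0,0,0,0,1,0,8,0,0,0,0]' --force 20

```text
time: 5.08
position: [0.4842, -0.0953, 0.0896]
orientation: [0.077, -0.703, 0.703, -0.076]
contact_force: [-4.2, -1.8, 5.2]
grip_width: 0.0133
```

Run:
```python
from h import *
from cell import manip
s=manip.sense();print(s["time"],toch(s["position"]),s["contact_force"],s["ft_torque"])
```

```text
5.0833 [-0.16950847 -0.02033842  0.08962361] [-4.18776353 -1.80603128  5.18189269] [-0.03411182  0.26982415  0.01812962]
```

Call:
step_arm --motion '[0,0,0,0,0,0,0,0,0,0,0,0,0,0,0,0,0,0,0,0,0,0,0,0,0,0,0,0]'

```text
time: 5.42
position: [0.485, -0.095, 0.0896]
orientation: [-0.076, 0.703, -0.703, 0.076]
contact_force: [-0.3, -0.1, 0.0]
grip_width: 0.0425
```

Run:
```python
from h import *
from cell import manip
im=manip.grab_frame("scene");w=manip.grab_frame("wrist")
s=manip.sense();print(s["time"],toch(s["position"]),s["contact_force"],s["grip_width"])
cv2.imwrite("pics/s7.png",cv2.resize(im[130:255,210:370],None,fx=4,fy=4,interpolation=cv2.INTER_CUBIC))
cv2.imwrite("pics/w7.png",w)
```

```text
5.5167 [-0.16871343 -0.02022125  0.08964779] [0.4107023  1.01123238 0.24592746] 0.042684022458190404
```

View pics/s7.png

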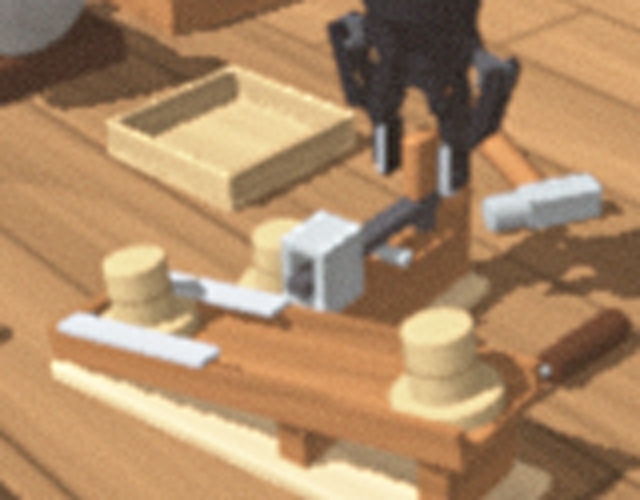

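View pics/w7.png

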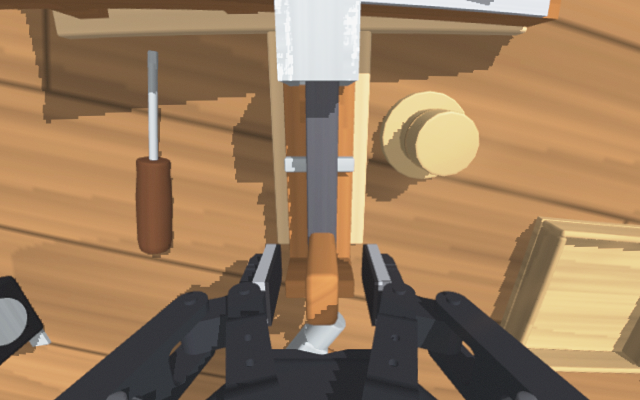

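Run:
```python
from h import *
from cell import manip
s=manip.sense();R=toolR(CA-np.pi/2)
print(rel(s,[.485,-.095,.17],R));print(rel(s,[.63,-.14,.24],R))
```

```text
(array([ -0.1, -80.4,   0. ]), array([-0. , -0.2, -0. ]))
(array([-132. , -150.3,   75.1]), array([-0. , -0.2, -0. ]))
```

Call:
step_arm --motion '[0,0,-40,0,0,0,0,0,0,-80,0,0,0,0,-1,-30,-110,20,0,0,0,-1,-60,-130,40,0,0,0,-1,-95,-150,60,0,0,0,-1,-132,-150,75,0,0,0,-1,-132,-150,75,0,0,0,-1,-132,-150,75,0,0,0]'

```text
time: 6.18
position: [0.632, -0.1406, 0.2379]
orientation: [-0.076, 0.703, -0.703, 0.076]
contact_force: [-0.8, -0.4, -0.8]
grip_width: 0.0852
```

Run:
```python
from h import *
from cell import manip
import pickle
s=manip.sense();print(s["time"],s["position"],s["dq"].round(3))
c=manip.get_calibration("wrist");w=manip.grab_frame("wrist");t=manip.grab_frame("top")
pickle.dump(c,open("w8.pkl","wb"));cv2.imwrite("pics/w8.png",w);cv2.imwrite("pics/t8.png",t)
```

```text
6.1833 [ 0.6320285  -0.14059475  0.23790021] [ 0.002 -0.075 -0.111  0.007 -0.002 -0.005]
```

View pics/w8.png

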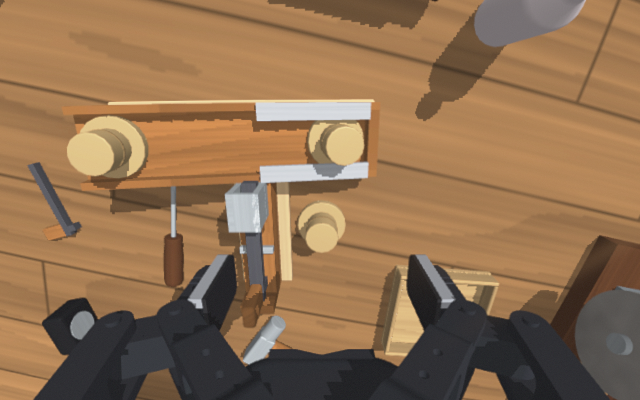

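Run:
```python
from h import *
im=cv2.imread("pics/w8.png")
cv2.imwrite("pics/w8c.png",cv2.resize(im[90:200,245:385],None,fx=5,fy=5,interpolation=cv2.INTER_CUBIC))
```

```text
(no output)
```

View pics/w8c.png

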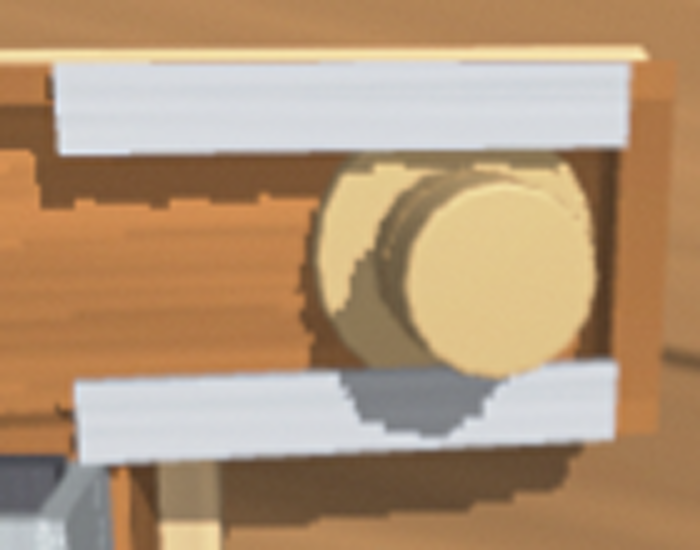

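Run:
```python
from h import *
import pickle
c=pickle.load(open("w8.pkl","rb"));ct=None
g=lambda a,b:(245+a/5,90+b/5)
s_,co=np.sin(np.radians(10)),np.cos(np.radians(10))
for n,uv,sl in(("LEu",(60,155),-.028),("LEl",(76,380),-.028),("LOu",(627,147),-.155),("LOl",(615,362),-.155)):
  P=onz(c,*g(*uv),.05+sl*s_+.019*co);print(n,P.round(4),toch(P).round(4),"exp y",round(sl*co-.019*s_,4))
for sl in(-.105,-.11,-.115,-.12):
  P=onz(c,*g(501,279),.05+sl*s_+.052*co);print(sl,P.round(4),toch(P).round(4),"exp y",round(sl*co-.052*s_,4))
```

```text
LEu [ 0.6766 -0.0636  0.0638] [ 0.0252 -0.0314  0.0638] exp y -0.0309
LEl [ 0.6307 -0.0741  0.0638] [-0.0219 -0.0316  0.0638] exp y -0.0309
LOu [ 0.7024 -0.1807  0.0418] [ 0.0248 -0.1513  0.0418] exp y -0.1559
LOl [ 0.6556 -0.1905  0.0418] [-0.023  -0.1506  0.0418] exp y -0.1559
-0.105 [ 0.6736 -0.1561  0.083 ] [ 0.0021 -0.1209  0.083 ] exp y -0.1124
-0.11 [ 0.6735 -0.1562  0.0821] [ 0.002  -0.121   0.0821] exp y -0.1174
-0.115 [ 0.6734 -0.1563  0.0812] [ 0.0018 -0.1211  0.0812] exp y -0.1223
-0.12 [ 0.6733 -0.1564  0.0804] [ 0.0017 -0.1211  0.0804] exp y -0.1272
```

```bash
cat >> h.py <<'E'
S10,C10=np.sin(np.radians(10)),np.cos(np.radians(10))
def L(x,sl,h): return fromch([x,sl*C10-h*S10,.05+sl*S10+h*C10])
def Rtilt():
    y=CR@np.array([0,S10,-C10]);x=CR@np.array([-1.,0,0]);z=np.cross(x,y)
    return Rn.from_matrix(np.c_[x,y,z])
E
python3 - <<'E'
from h import *
from cell import manip
s=manip.sense();R=Rtilt();print(R.as_matrix().round(2))
for h in(.08,.016):print(L(.0015,-.1138,h).round(4),rel(s,L(.0015,-.1138,h),R))
E
```

```text
[[-0.98 -0.04  0.21]
 [-0.22  0.17 -0.96]
 [-0.   -0.98 -0.17]]
[ 0.6741 -0.1611  0.109 ] (array([-39.7, 129.6,  30.8]), array([-9.9, -0.2,  0.1]))
[ 0.6717 -0.1503  0.046 ] (array([-39.8, 192.7,  19.7]), array([-9.9, -0.2,  0.1]))
```

Call:
step_arm --motion '[-1,-20,40,15,-5,0,0,-1,-40,70,30,-10,0,0,-1,-40,100,32,-10,0,0,-1,-40,125,31,-10,0,0,-1,-40,125,31,-10,0,0,-1,-40,125,31,-10,0,0]'

```text
time: 6.78
position: [0.6728, -0.1605, 0.114]
orientation: [-0.084, 0.762, -0.638, 0.068]
contact_force: [0.3, -0.6, -0.2]
grip_width: 0.0854
```

Run:
```python
from h import *
from cell import manip
c=manip.get_calibration("wrist");w=manip.grab_frame("wrist");cv2.imwrite("pics/w9.png",w)
s=manip.sense();print(s["time"],s["position"],s["dq"].round(3))
print(rel(s,L(.0015,-.1138,.016),Rtilt()), proj(c,L(.0015,-.1138,.052)))
```

```text
6.8333 [ 0.67450365 -0.16098326  0.11676949] [ 0.005 -0.037  0.054  0.     0.001 -0.001]
(array([ 0.5, 71.6,  1.4]), array([ 0. , -0.2, -0. ])) [323.21029581 230.88412317]
```

View pics/w9.png

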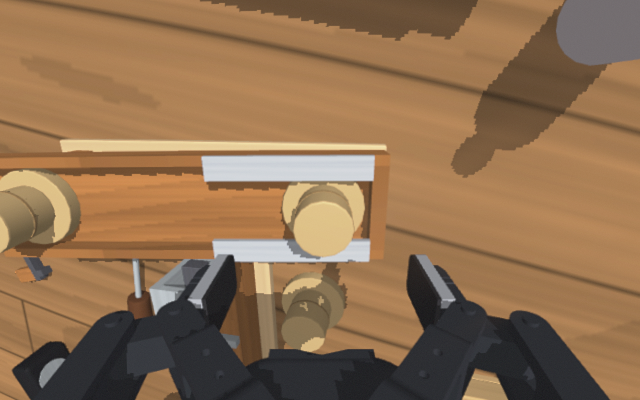

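Call:
step_arm --motion '[-1,0.5,24,1.5,0,0,0,-1,0.5,48,1.5,0,0,0,-1,0.5,68,1.5,0,0,0,-1,0.5,68,1.5,0,0,0,-1,0.5,68,1.5,0,0,0]'

```text
time: 7.25
position: [0.673, -0.1512, 0.0506]
orientation: [-0.082, 0.761, -0.639, 0.07]
contact_force: [0.3, -0.3, 0.1]
grip_width: 0.0858
```

Run:
```python
from h import *
from cell import manip
im=manip.grab_frame("scene");cv2.imwrite("pics/s10.png",cv2.resize(im[120:255,190:350],None,fx=4,fy=4,interpolation=cv2.INTER_CUBIC))
s=manip.sense();print(s["time"],s["position"],s["contact_force"],rel(s,L(.0015,-.1138,.016),Rtilt()))
```

```text
7.3 [ 0.67406673 -0.15185557  0.05138082] [ 0.95726172 -0.27691508  0.63274087] (array([ 2. ,  5.7, -1.1]), array([-0.1, -0.1, -0.2]))
```

View pics/s10.png

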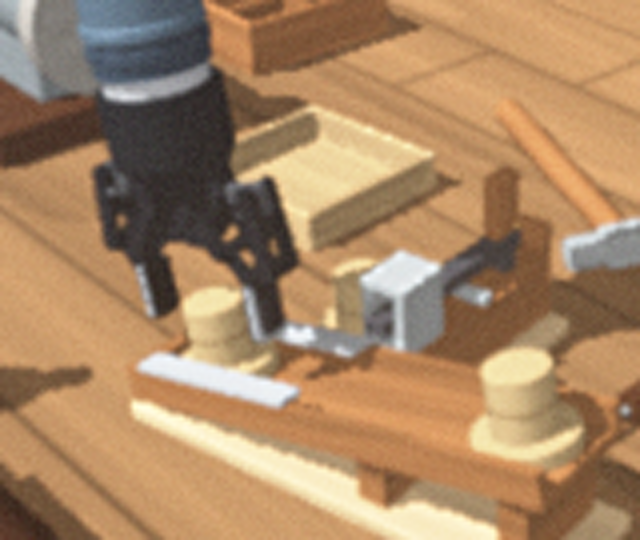

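Call:
step_arm --motion '[-1,1.5,4,0,0,0,0,1,1.5,5,-1,0,0,0,1,1.5,5,-1,0,0,0,1,1.5,5,-1,0,0,0,1,1.5,5,-1,0,0,0,1,1.5,5,-1,0,0,0,1,1.5,5,-1,0,0,0]' --force 35

```text
time: 7.88
position: [0.6714, -0.1505, 0.0433]
orientation: [-0.082, 0.761, -0.639, 0.07]
contact_force: [0.1, -0.5, 3.3]
grip_width: 0.0393
```

Run:
```python
from h import *
from cell import manip
s=manip.sense();print(s["time"],s["position"],s["contact_force"],s["ft_torque"],s["grip_width"],rel(s,L(.0015,-.1138,.016),Rtilt()))
```

```text
7.8833 [ 0.67143777 -0.15051926  0.04334226] [ 0.1117502  -0.52694541  3.270595  ] [-0.08884166  0.05684784 -0.00566002] 0.03930104339219847 (array([-0.3, -2.6, -0.7]), array([-0. , -0.2, -0.1]))
```

Call:
step_arm --motion '[1,0,-1,-6,0,0,0,1,0,-1,-14,0,0,0,1,0,-1,-24,0,0,0,1,0,-1,-34,0,0,0,1,0,-1,-40,0,0,0,1,0,-1,-40,0,0,0]'

```text
time: 8.38
position: [0.662, -0.1096, 0.051]
orientation: [-0.084, 0.762, -0.639, 0.07]
contact_force: [0.6, -0.3, 0.3]
grip_width: 0.0396
```

Run:
```python
from h import *
from cell import manip
im=manip.grab_frame("scene");cv2.imwrite("pics/s11.png",cv2.resize(im[120:255,190:350],None,fx=4,fy=4,interpolation=cv2.INTER_CUBIC))
s=manip.sense();print(s["time"],s["position"],s["contact_force"],s["ft_torque"],s["grip_width"],rel(s,L(.001,.032,.018),Rtilt()))
```

```text
8.4333 [ 0.66225171 -0.11053401  0.05086641] [-0.0748474  -0.6044045  -0.44719165] [-0.19456585 -0.02707947  0.04607969] 0.03913222423202339 (array([ 1.000e-01, -4.300e+00, -1.047e+02]), array([ 0. , -0.1,  0. ]))
```

View pics/s11.png

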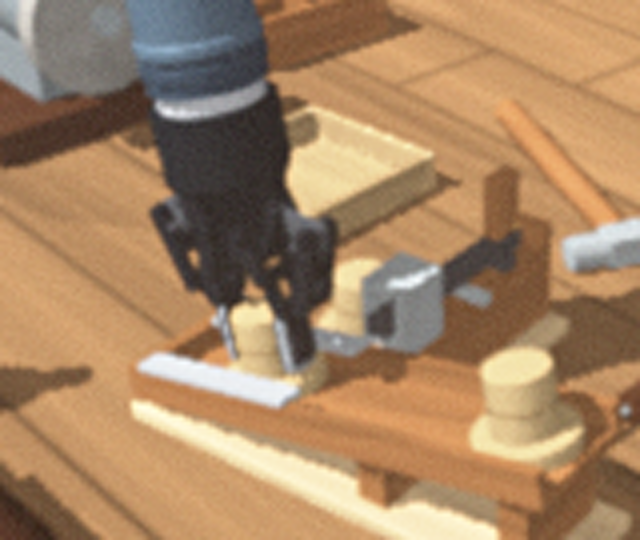

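Call:
step_arm --motion '[1,0,-0.5,-12,0,0,0,1,0,-0.5,-26,0,0,0,1,0,-0.5,-42,0,0,0,1,0,-0.5,-58,0,0,0,1,0,-0.5,-74,0,0,0,1,0,-0.5,-90,0,0,0,1,0,-0.5,-102,0,0,0,1,0,-0.5,-105,0,0,0,1,0,-0.5,-105,0,0,0,1,0,-0.5,-105,0,0,0]'

```text
time: 9.27
position: [0.6405, -0.0111, 0.0695]
orientation: [-0.083, 0.761, -0.639, 0.069]
contact_force: [0.0, 0.4, 0.4]
grip_width: 0.0394
```

Run:
```python
from h import *
from cell import manip
im=manip.grab_frame("scene");cv2.imwrite("pics/s12.png",cv2.resize(im[120:255,190:350],None,fx=4,fy=4,interpolation=cv2.INTER_CUBIC))
im=manip.grab_frame("wrist");cv2.imwrite("pics/w12.png",im)
s=manip.sense();print(s["time"],s["position"],s["contact_force"],s["ft_torque"],s["grip_width"],rel(s,L(.001,.032,.018),Rtilt()))
```

```text
9.3667 [ 0.64062964 -0.01177223  0.06924394] [-0.25000615 -0.57997     0.0114503 ] [-0.16589422 -0.02565625  0.0447088 ] 0.038991374033627915 (array([ 0.4, -3.8, -2. ]), array([-0. , -0.2, -0. ]))
```

View pics/s12.png

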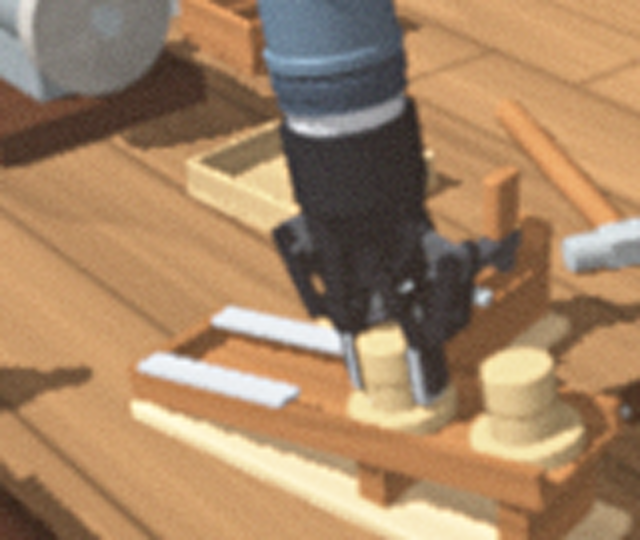

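View pics/w12.png

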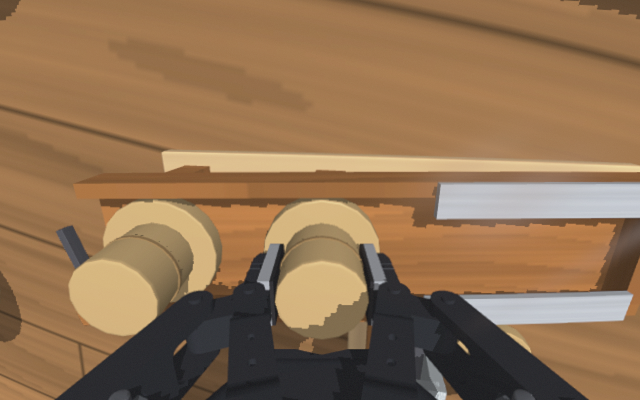

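Call:
step_arm --motion '[1,0,-10,-2,0,0,0,1,0,-30,-5,0,0,0,1,0,-60,-10,0,0,0,1,0,-90,-16,0,0,0,1,0,-118,-21,0,0,0,1,0,-118,-21,0,0,0]'

```text
time: 9.87
position: [0.6438, -0.012, 0.1969]
orientation: [-0.079, 0.761, -0.64, 0.073]
contact_force: [0.4, -0.5, 0.6]
grip_width: 0.0395
```

Run:
```python
from h import *
from cell import manip
c=manip.get_calibration("top");t=cv2.imread("pics/top0.png")
cv2.imwrite("pics/tray.png",cv2.resize(t[200:280,420:500],None,fx=7,fy=7,interpolation=cv2.INTER_CUBIC))
s=manip.sense();print(s["time"],s["position"],s["contact_force"],s["grip_width"])
print(rel(s,[.453,-.354,.18],toolR(CA-np.pi/2)))
```

```text
9.8667 [ 0.64381438 -0.01201284  0.19690749] [ 0.35526621 -0.50136979  0.61965165] 0.03946901964995727
(array([259.6, -35.8, 291.5]), array([ 9.8, -0.2, -0.6]))
```

View pics/tray.png

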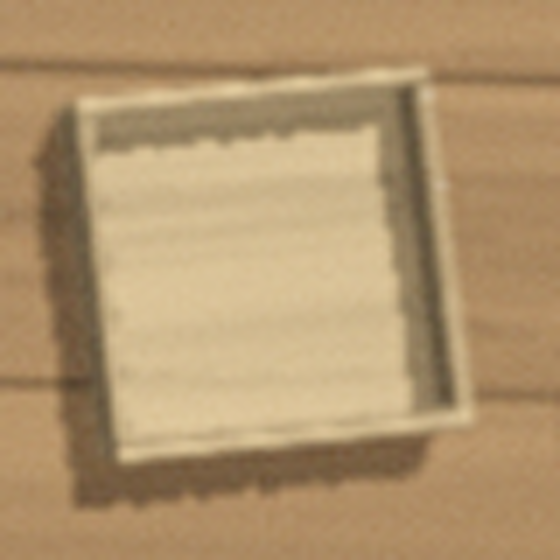

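Call:
step_arm --motion '[1,22,-3,24,0,0,0,1,44,-6,49,0,0,0,1,66,-9,74,0,0,0,1,88,-12,99,2,0,0,1,110,-15,124,4,0,0,1,132,-18,149,6,0,0,1,155,-21,174,8,0,0,1,178,-24,200,10,0,0,1,200,-28,225,10,0,0,1,220,-31,250,10,0,0,1,240,-34,272,10,0,0,1,260,-36,292,10,0,0]'

```text
time: 10.87
position: [0.4484, -0.3557, 0.1745]
orientation: [0.076, -0.703, 0.703, -0.076]
contact_force: [0.0, -0.5, -0.9]
grip_width: 0.0392
```

Run:
```python
from h import *
from cell import manip
c=manip.get_calibration("top");x=[onz(c,420+a/7,200+b/7,.03) for a,b in((77,102),(428,70),(473,420),(118,462))];print(np.round(x,4),np.mean(x,0))
cw=manip.get_calibration("wrist");w=manip.grab_frame("wrist");cv2.imwrite("pics/w13.png",w)
s=manip.sense();print(s["time"],s["position"],s["contact_force"],s["grip_width"],s["dq"].round(3))
print(rel(s,[.453,-.354,.18],toolR(CA-np.pi/2)))
```

```text
[[ 0.5106 -0.2791  0.03  ]
 [ 0.527  -0.4172  0.03  ]
 [ 0.392  -0.4334  0.03  ]
 [ 0.3726 -0.2954  0.03  ]] [ 0.45054562 -0.35625866  0.03      ]
10.9167 [ 0.44564509 -0.35995884  0.1741046 ] [-1.33916731 -3.58341398 -0.44023453] 0.03914202279497181 [ 0.056 -0.002 -0.005  0.006  0.041  0.107]
(array([-8.4, -5.9, -4.3]), array([-0.2, -0.6,  0.2]))
```

View pics/w13.png

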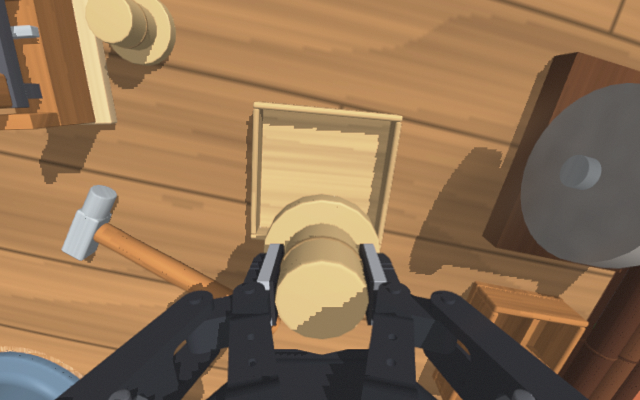

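Run:
```python
from h import *
from cell import manip
cw=manip.get_calibration("wrist")
s=manip.sense();print(s["time"],s["position"],rel(s,[.4505,-.356,.05],toolR(CA-np.pi/2)))
for p in([.527,-.4172,.03],[.5106,-.2791,.03]):print(proj(cw,p))
```

```text
10.9167 [ 0.44564509 -0.35995884  0.1741046 ] (array([ -5.9, 124.1,  -3.3]), array([-0.2, -0.6,  0.2]))
[399.06149486 114.28303904]
[248.16985053 100.03963182]
```

Call:
step_arm --motion '[1,-6,25,-3,0,-0.5,0,1,-6,50,-3,0,-0.5,0,1,-6,80,-3,0,-0.5,0,1,-6,105,-3,0,-0.5,0,1,-6,124,-3,0,-0.5,0,1,-6,124,-3,0,-0.5,0,1,-6,124,-3,0,-0.5,0]'

```text
time: 11.5
position: [0.4538, -0.3488, 0.0494]
orientation: [-0.08, 0.703, -0.702, 0.079]
contact_force: [-1.2, -0.5, -0.1]
grip_width: 0.039
```

Run:
```python
from h import *
from cell import manip
im=manip.grab_frame("scene");cv2.imwrite("pics/s14.png",cv2.resize(im[90:225,200:360],None,fx=4,fy=4,interpolation=cv2.INTER_CUBIC))
s=manip.sense();print(s["time"],s["position"],s["contact_force"],rel(s,[.4505,-.356,.022],toolR(CA-np.pi/2)))
```

```text
11.55 [ 0.45484741 -0.34979105  0.05080331] [ 0.43945832 -0.80873222 -0.38585291] (array([ 5.6, 28.8,  5.1]), array([-0. ,  0.3, -0. ]))
```

View pics/s14.png

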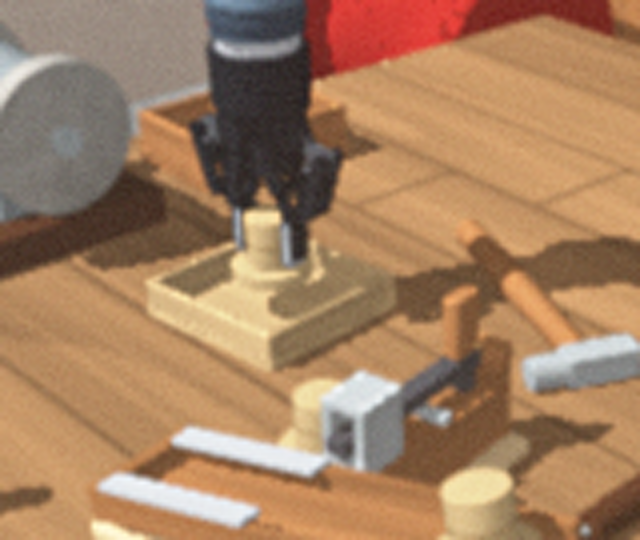

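Call:
step_arm --motion '[1,3,8,3,0,0,0,1,5,16,5,0,0,0,1,5,24,5,0,0,0,1,5,27,5,0,0,0,1,5,27,5,0,0,0]'

```text
time: 11.97
position: [0.4501, -0.3547, 0.0219]
orientation: [-0.08, 0.703, -0.702, 0.079]
contact_force: [-0.1, 0.9, -0.2]
grip_width: 0.0388
```

Run:
```python
from cell import manip
s=manip.sense();print(s["time"],s["position"],s["contact_force"],s["ft_torque"])
```

```text
11.9667 [ 0.45013566 -0.3546982   0.02194748] [-0.05548129  0.90994634 -0.16194807] [-0.00094183 -0.02883951 -0.01110633]
```

Not touching yet, so I'll lower it in small steps.

Call:
step_arm --motion '[1,0,1,0,0,0,0,1,0,2,0,0,0,0,1,0,3,0,0,0,0,1,0,3,0,0,0,0]'

```text
time: 12.3
position: [0.451, -0.3554, 0.0201]
orientation: [0.079, -0.703, 0.703, -0.079]
contact_force: [-0.2, -0.0, -0.2]
grip_width: 0.0392
```

Run:
```python
from cell import manip
s=manip.sense();print(s["time"],s["position"],s["contact_force"],s["ft_torque"])
```

```text
12.3 [ 0.45104546 -0.35535883  0.02009962] [-0.17701312 -0.0373916  -0.1509028 ] [-0.03509538  0.01848048 -0.00890078]
```

Call:
step_arm --motion '[1,0,1.5,0,0,0,0,1,0,3,0,0,0,0,1,0,4,0,0,0,0,1,0,4,0,0,0,0]'

```text
time: 12.63
position: [0.4512, -0.3556, 0.0195]
orientation: [0.079, -0.702, 0.703, -0.08]
contact_force: [-5.7, 5.0, 23.8]
grip_width: 0.0394
```

Run:
```python
from h import *
from cell import manip
im=manip.grab_frame("scene");cv2.imwrite("pics/s15.png",cv2.resize(im[90:225,200:360],None,fx=4,fy=4,interpolation=cv2.INTER_CUBIC))
s=manip.sense();print(s["time"],s["position"],s["contact_force"],s["ft_torque"])
```

```text
12.6833 [ 0.45122984 -0.35556401  0.01948497] [-7.39577341  6.53551784 23.88708106] [1.36404145 1.30723006 0.00872458]
```

View pics/s15.png

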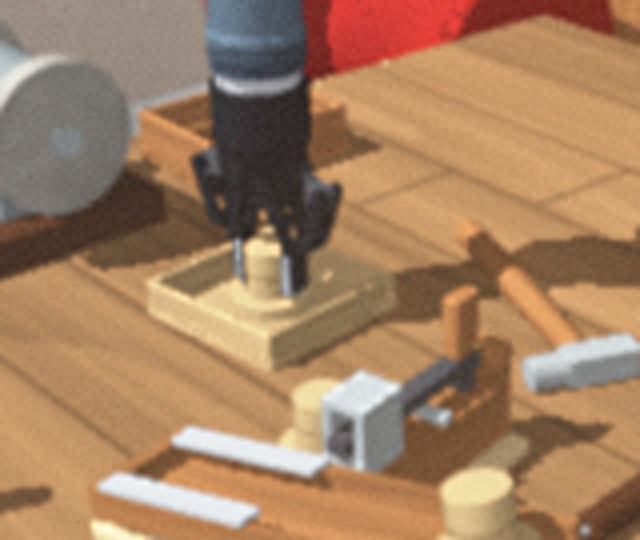

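Call:
step_arm --motion '[1,0,-2,0,0,0,0,1,0,-2.5,0,0,0,0,-0.5,0,-2.5,0,0,0,0,-0.5,0,-2.5,0,0,0,0,-0.5,0,-2.5,0,0,0,0,-0.5,0,-2.5,0,0,0,0,-0.5,0,-2.5,0,0,0,0]'

```text
time: 13.27
position: [0.4508, -0.3552, 0.0181]
orientation: [-0.079, 0.703, -0.702, 0.079]
contact_force: [-0.4, 0.8, 0.7]
grip_width: 0.064
```

Run:
```python
from h import *
from cell import manip
im=manip.grab_frame("wrist");cv2.imwrite("pics/w16.png",im)
s=manip.sense();print(s["time"],s["position"],s["contact_force"],s["grip_width"])
```

```text
13.3167 [ 0.45079532 -0.35523491  0.01824695] [ 0.19221813 -0.07395666  0.47441962] 0.06412327616563858
```

View pics/w16.png

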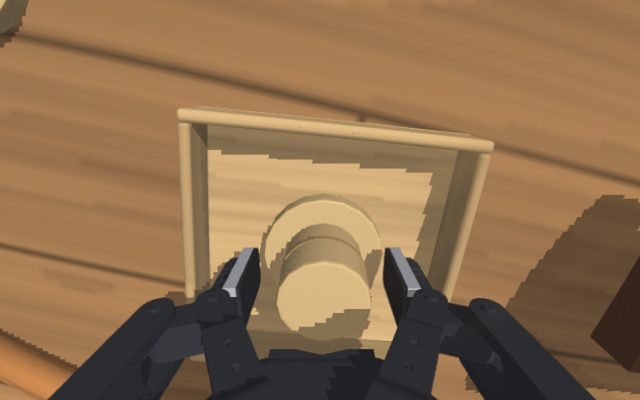

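Call:
step_arm --motion '[-0.5,0,-15,0,0,0,0,-0.5,0,-40,0,0,0,0,-0.5,0,-75,0,0,0,0,-1,0,-115,0,0,0,0,-1,0,-155,0,0,0,0,-1,0,-155,0,0,0,0]'

```text
time: 13.82
position: [0.4544, -0.3587, 0.1822]
orientation: [0.076, -0.699, 0.706, -0.082]
contact_force: [1.1, -1.3, 0.4]
grip_width: 0.0856
```

Run:
```python
from h import *
from cell import manip
s=manip.sense();print(s["time"],s["position"],s["grip_width"],rel(s,[.485,-.095,.18],toolR(CA-np.pi/2)))
```

```text
13.8167 [ 0.45443884 -0.35870886  0.18221268] 0.08555506352529392 (array([-8.860e+01, -1.000e-01, -2.503e+02]), array([-0.7,  0.3, -0.4]))
```

Call:
step_arm --motion '[-1,-12,0,-34,0,0,0,-1,-24,0,-69,0,0,0,-1,-37,0,-104,0,0,0,-1,-49,0,-139,0,0,0,-1,-61,0,-173,0,0,0,-1,-74,0,-208,0,0,0,-1,-82,0,-232,0,0,0,-1,-88,0,-250,0,0,0,-1,-88,0,-250,0,0,0,-1,-88,0,-250,0,0,0,-1,-88,0,-250,0,0,0]'

```text
time: 14.73
position: [0.481, -0.0926, 0.1734]
orientation: [0.079, -0.702, 0.703, -0.079]
contact_force: [0.2, 0.4, -0.1]
grip_width: 0.0854
```

Run:
```python
from h import *
from cell import manip
c=manip.get_calibration("wrist");w=manip.grab_frame("wrist");cv2.imwrite("pics/w17.png",w)
t=manip.grab_frame("top");cv2.imwrite("pics/t17.png",cv2.resize(t[120:280,270:500],None,fx=3.4,fy=3.4,interpolation=cv2.INTER_CUBIC))
s=manip.sense();print(s["time"],s["position"],s["dq"].round(3),rel(s,[.485,-.095,.18],toolR(CA-np.pi/2)))
for a in(-.013,.013):
  for b in(-.007,.007):print(proj(c,fromch([-.169+a,-.0205+b,.1275])))
```

```text
14.8333 [ 0.48100391 -0.09309565  0.1734371 ] [-0.003  0.002 -0.     0.003  0.003  0.002] (array([-3.5, -6.6,  2.7]), array([-0. ,  0.2,  0. ]))
[335.73478043 237.92168421]
[315.45116191 237.85881889]
[336.48858721 202.31654433]
[315.35895177 202.24408218]
```

View pics/w17.png

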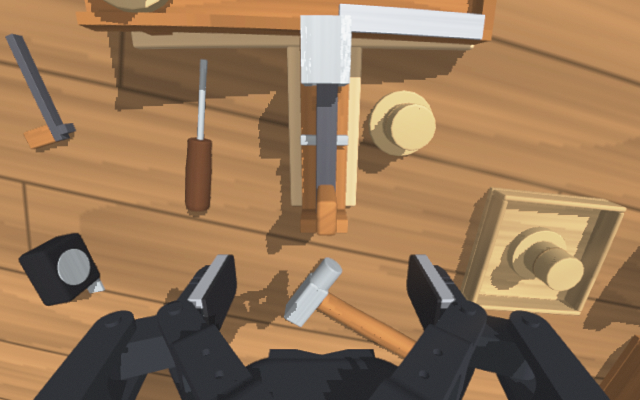

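View pics/t17.png

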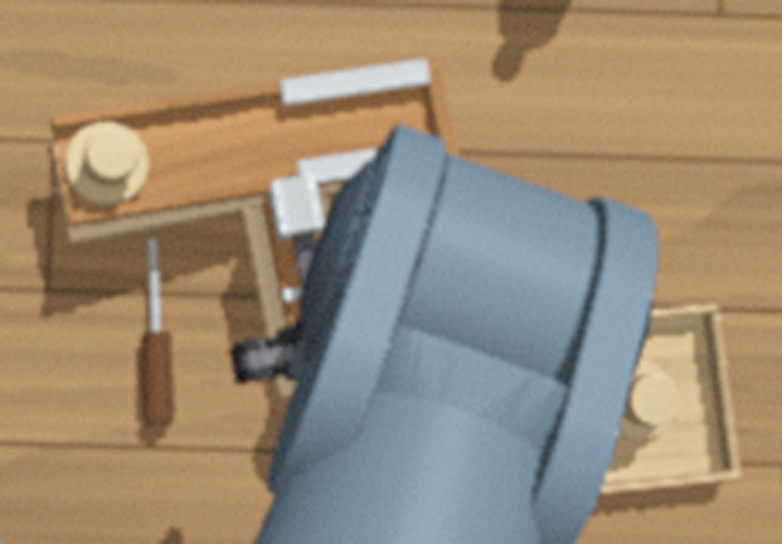

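Call:
step_arm --motion '[-1,-4,28,2.5,0,0,0,-1,-4,56,2.5,0,0,0,-1,-4,76,2.5,0,0,0,-1,-4,83,2.5,0,0,0,-1,-4,83,2.5,0,0,0,-1,-4,83,2.5,0,0,0]'

```text
time: 15.33
position: [0.4855, -0.0942, 0.0909]
orientation: [0.079, -0.703, 0.703, -0.079]
contact_force: [0.7, 0.0, 0.3]
grip_width: 0.0853
```

Run:
```python
from h import *
from cell import manip
w=manip.grab_frame("wrist");cv2.imwrite("pics/w18.png",w)
s=manip.sense();print(s["time"],s["position"],toch(s["position"]),s["contact_force"])
```

```text
15.3833 [ 0.48624489 -0.09429851  0.09161592] [-0.16729484 -0.0198151   0.09161592] [0.07277531 1.03846126 0.09457208]
```

View pics/w18.png

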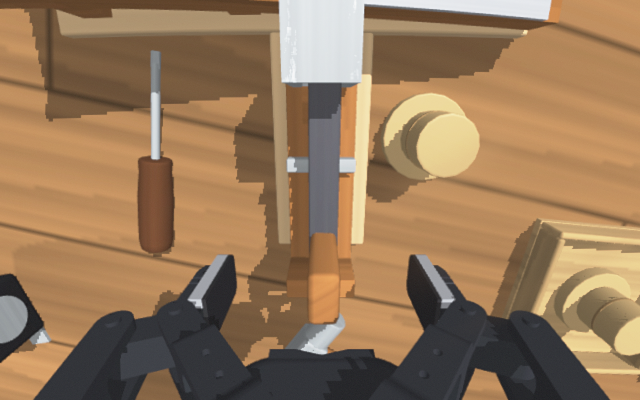

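Call:
step_arm --motion '[1,0.5,2,0.5,0,0,0,1,0.5,2,0.5,0,0,0,1,0.5,2,0.5,0,0,0,1,0.5,2,0.5,0,0,0,1,0.5,2,0.5,0,0,0,1,0.5,2,0.5,0,0,0,1,0.5,2,0.5,0,0,0,1,0.5,2,0.5,0,0,0,1,0.5,2,0.5,0,0,0]' --force 80

```text
time: 16.13
position: [0.4852, -0.0941, 0.0888]
orientation: [0.079, -0.703, 0.703, -0.08]
contact_force: [-0.2, 0.0, 4.1]
grip_width: 0.0132
```

Call:
step_arm --motion '[1,0,-4,0,0,0,0,1,0,-8,0,0,0,0,1,0,-13,0,0,0,0,1,0,-13,0,0,0,0,1,0,-13,0,0,0,0]'

```text
time: 16.55
position: [0.4853, -0.0943, 0.1018]
orientation: [0.079, -0.702, 0.703, -0.08]
contact_force: [0.4, 0.3, -2.3]
grip_width: 0.0131
```

Run:
```python
from h import *
from cell import manip
im=manip.grab_frame("scene");cv2.imwrite("pics/s19.png",cv2.resize(im[130:255,210:370],None,fx=4,fy=4,interpolation=cv2.INTER_CUBIC))
s=manip.sense();print(s["time"],s["position"],toch(s["position"]),s["contact_force"],s["ft_torque"],s["grip_width"])
```

```text
16.6 [ 0.48510707 -0.09418772  0.10158204] [-0.16838116 -0.019459    0.10158204] [-0.80441903  0.61533348 -1.9221394 ] [ 0.0188189   0.01774051 -0.0036484 ] 0.013368068733179549
```

View pics/s19.png

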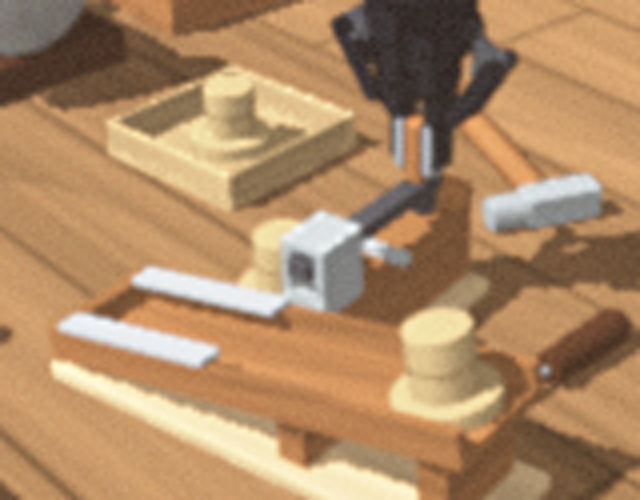

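Call:
step_arm --motion '[1,-12,0,0,0,0,0,1,-24,0,0,0,0,0,1,-36,0,0,0,0,0,1,-48,0,0,0,0,0,1,-57,0,0,0,0,0,1,-57,0,0,0,0,0,1,-57,0,0,0,0,0]'

```text
time: 17.18
position: [0.5404, -0.0813, 0.1012]
orientation: [0.08, -0.703, 0.703, -0.079]
contact_force: [-0.7, 0.6, -1.5]
grip_width: 0.0132
```

Run:
```python
from h import *
from cell import manip
im=manip.grab_frame("scene");cv2.imwrite("pics/s20.png",cv2.resize(im[130:255,210:370],None,fx=4,fy=4,interpolation=cv2.INTER_CUBIC))
s=manip.sense();print(s["time"],s["position"],toch(s["position"]),s["contact_force"],s["ft_torque"],s["grip_width"])
```

```text
17.2333 [ 0.53992426 -0.08138538  0.1011613 ] [-0.11209152 -0.01891108  0.1011613 ] [ 0.24009037  0.03442787 -1.72985365] [-1.89667919e-02  9.50420590e-02 -4.65239011e-05] 0.013174161632186586
```

View pics/s20.png

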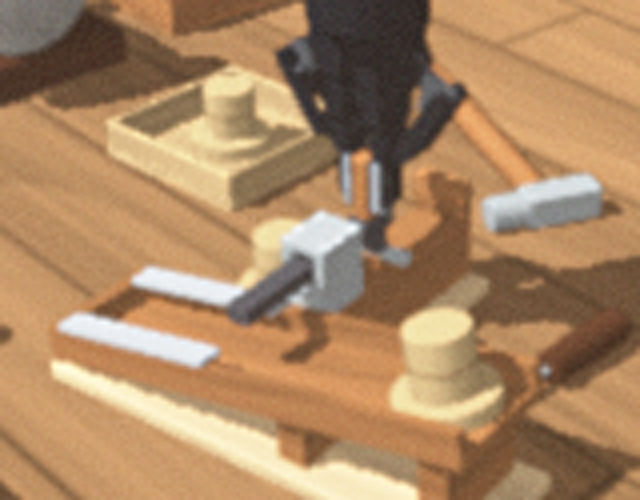

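Bolt is back over the home pocket. I'll shift it 1 mm inward and lower it 13 mm.

Call:
step_arm --motion '[1,-1,3,0,0,0,0,1,-1,6,0,0,0,0,1,-1,9,0,0,0,0,1,-1,12,0,0,0,0,1,-1,12,0,0,0,0,1,-1,12,0,0,0,0]'

```text
time: 17.73
position: [0.5413, -0.0812, 0.0893]
orientation: [-0.079, 0.703, -0.703, 0.079]
contact_force: [0.1, 0.5, -2.2]
grip_width: 0.0131
```

Run:
```python
from h import *
from cell import manip
s=manip.sense();print(s["time"],s["position"],toch(s["position"]),s["contact_force"],s["ft_torque"],s["grip_width"])
```

```text
17.7333 [ 0.54127286 -0.0811836   0.08930444] [-0.11073136 -0.01900805  0.08930444] [ 0.1007774   0.48396456 -2.23786726] [-0.05534597  0.07578779 -0.04197261] 0.013126045180898244
```

Call:
step_arm --motion '[1,0,1,0,0,0,0,1,0,1.5,0,0,0,0,1,0,1.5,0,0,0,0,0,0,1.5,0,0,0,0,0,0,1.5,0,0,0,0,0,0,1.5,0,0,0,0,0,0,1.5,0,0,0,0]'

```text
time: 18.32
position: [0.5418, -0.0813, 0.088]
orientation: [0.079, -0.703, 0.703, -0.079]
contact_force: [0.0, 0.8, -0.1]
grip_width: 0.0428
```

Run:
```python
from h import *
from cell import manip
s=manip.sense();print(s["time"],s["position"],toch(s["position"]),s["contact_force"],s["grip_width"])
```

```text
18.3167 [ 0.54178236 -0.08126551  0.08802573] [-0.11025196 -0.01919903  0.08802573] [ 0.0245859   0.8002187  -0.05925129] 0.04279695968041289
```

Call:
step_arm --motion '[0,0,-20,0,0,0,0,0,0,-50,0,0,0,0,-1,0,-80,0,0,0,0,-1,20,-110,0,0,0,0,-1,40,-140,0,0,0,0,-1,40,-160,0,0,0,0,-1,40,-160,0,0,0,0,-1,40,-160,0,0,0,0]'

```text
time: 18.98
position: [0.5036, -0.0905, 0.2494]
orientation: [0.078, -0.702, 0.703, -0.08]
contact_force: [-0.2, -0.4, -0.7]
grip_width: 0.0853
```

Run:
```python
from h import *
from cell import manip
c=manip.get_calibration("wrist");w=manip.grab_frame("wrist");cv2.imwrite("pics/w21.png",w)
import pickle;pickle.dump(c,open("w21.pkl","wb"))
im=manip.grab_frame("scene");cv2.imwrite("pics/s21.png",cv2.resize(im[130:255,210:370],None,fx=4,fy=4,interpolation=cv2.INTER_CUBIC))
s=manip.sense();print(s["time"],s["position"],s["dq"].round(3))
for x in(-.124,-.098):print(proj(c,fromch([x,-.0205,.1275])))
print('tip',proj(c,fromch([.022,-.0205,.0825])))
cv2.imwrite("pics/w21c.png",cv2.resize(w[0:200,250:400],None,fx=3,fy=3,interpolation=cv2.INTER_CUBIC))
```

```text
19.0833 [ 0.50238817 -0.08997354  0.24707869] [ 0.001  0.014 -0.016  0.003 -0.001  0.   ]
[321.28227147 164.93497176]
[321.39650953 135.49416266]
tip [321.80914712  -3.98973502]
```

View pics/w21.png

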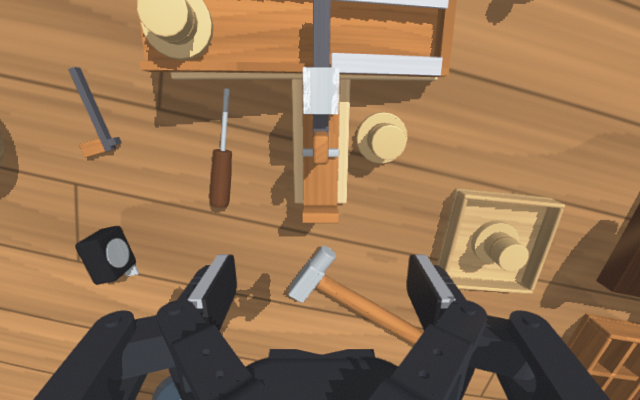

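View pics/s21.png

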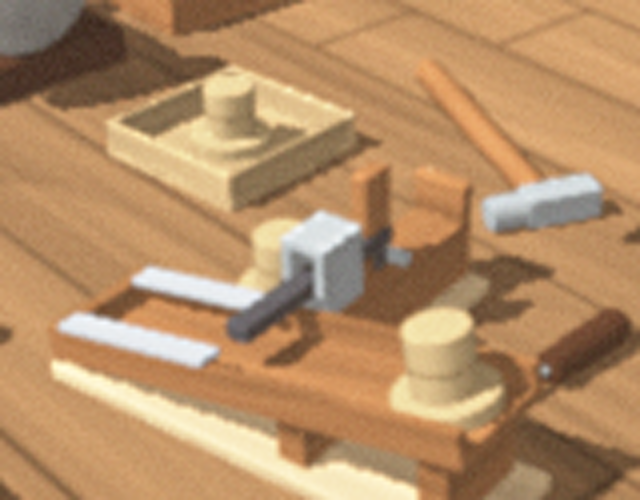

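View pics/w21c.png

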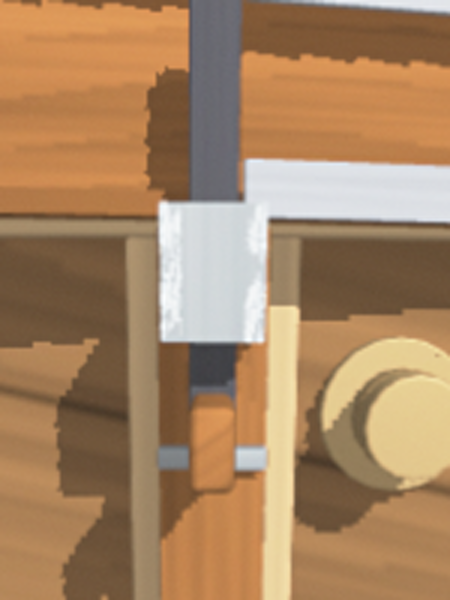

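Run:
```python
from h import *
from cell import manip
a=cv2.imread("pics/scene0.png");b=manip.grab_frame("scene")
d=cv2.absdiff(a,b).max(2);cv2.imwrite("pics/diff.png",np.hstack([cv2.resize(x[140:260,220:370],None,fx=2.6,fy=2.6,interpolation=cv2.INTER_CUBIC) for x in(a,b)]))
# sub-pixel shift of bolt grip & tip patches
g=lambda i:cv2.cvtColor(i,cv2.COLOR_BGR2GRAY).astype(np.float32)
for n,(x0,y0,x1,y1) in dict(grip=(292,166,316,192),tip=(262,196,292,222),waiting=(300,200,345,240),spare=(268,182,284,205),awl=(345,200,372,230)).items():
    print(n,cv2.phaseCorrelate(g(a)[y0:y1,x0:x1],g(b)[y0:y1,x0:x1],cv2.createHanningWindow((x1-x0,y1-y0),cv2.CV_32F)))
c=manip.get_calibration("scene");print(proj(c,fromch([-.111,-.02,.11])),proj(c,fromch([-.106,-.02,.11])),proj(c,fromch([-.111,-.02,.115])))
print(manip.sense()["time"],manip.sense()["contact_force"])
```

```text
grip ((-0.018947742478813367, 0.4960816987454244), 0.9856720993548264)
tip ((0.08394334587651464, 0.7754921182287049), 0.8884890256104646)
waiting ((0.44278129391015497, 0.09287763681420458), 0.9384874904155731)
spare ((-0.13064111771493359, -0.0675347640694266), 1.0962647286554177)
awl ((0.45029993736442187, 0.27006516812392256), 0.9657540044666808)
[301.8813045 176.9899042] [300.69563622 177.78764932] [301.85404311 175.25992788]
19.1333 [0.47405862 0.02464247 0.89400175]
```

View pics/diff.png

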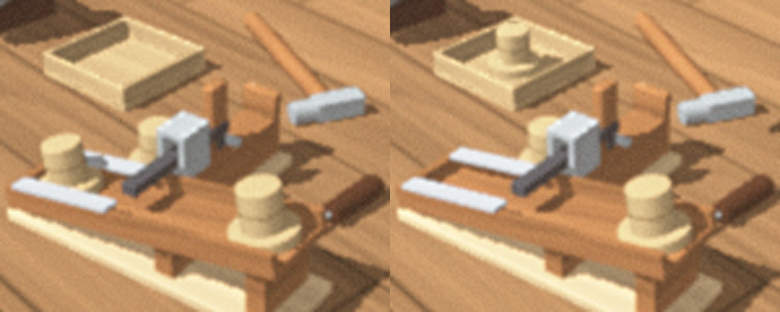

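```bash
python3 -c "
from cell import manip
manip.close_job();print(manip.sense()['time'])"
```

```text
the job is handed in; nothing more can be done
the job is handed in; nothing more can be done
```

I handed the job in at about 19 s of the 69 s allowed; no verdict is reported.

**What I did:** I lifted the bolt over its bump, drew it back about 57 mm and lowered it onto the rail. I then pinched the stuck plug by its boss and pulled it up the slope, clear of the lips. I lifted it out, lowered it into the square tray until it touched the floor, and let go. Last, I lifted the bolt back over the bump and lowered it home.

**Last checks:**
- **Plug:** in the pictures it stands upright near the tray's middle. The gripper let go about 1 mm from the tray centre I had measured.
- **Bolt:** in the scene view its grip is within about half a pixel of where it was at the start (1–2 mm), and from above it matches the home position. The load came off the wrist when I lowered it.
- **Other things:** the waiting plug, spare plug and awl moved by less than half a pixel in the scene view. The arm was clear of everything, with the tool at z about 0.25 m.

**What went off plan:**
- **Bolt lift:** while drawing the bolt I repeated a relative lift. The hand went about 26 mm up, past the tunnel's 18 mm limit, and the bolt tilted or slipped a little in the fingers. The readings I took afterwards were about 5 N or less, and it settled correctly.
- **Tray contact:** the plug met the tray floor with about 24 N at the wrist, and I backed off before releasing.
- **Lip length:** the lips measured about 5 mm shorter than described at the low end, so I placed the chute from their upper ends instead.

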